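Free the child-safety latch of the solvent cupboard

ROBOT

A 7-joint arm with a two-finger parallel gripper is mounted at the origin on the work surface. World frame = base frame: x ahead of the robot, y to its left, z up, the work surface at z = 0. Lengths are in m, angles in degrees, forces in N, time in s.
With the tool pointing down it reaches from about 0.4 to 0.9 m from the base axis. Payload 5.6 kg.
Tool frame: the origin (TCP) lies at the very end of the fingers, on their centre line; the grasp point (between the pads) lies 19 mm behind it; z points along the fingers, y is the line along which they close (so a half turn about z gives the same grasp; the last joint's range is limited). The gripper opens to 92 mm and grips with 3 to 60 N. Pads are 20 mm wide; open, the fingers measure 128 mm over their backs; the gripper's body (75 mm by 189 mm) begins 69 mm behind the grasp point.
Start: joints at [66.979, 26.786, -0.665, 91.828, 0.344, 61.387, -3.226], TCP at [0.228, -0.609, 0.215] pointing down, gripper open.
Joint ranges: [-144.91, 144.91], [-17.63, 115.5], [-89.93, 88.59], [15.96, 139.68], [-74.01, 254.01], [8.47, 105.57], [-167.45, 167.45]. Speed limits (degrees/s): [147.25, 147.25, 180, 180, 180, 180, 180].

INTERFACE

Orientations are given as a 3x3 rotation matrix whose columns are the frame's x, y, z axes.
In Python, from rig import manip gives the robot as it stands. The module is installed in compiled form; this text tells all that it offers.
- The arm moves only by the tool carry_out, never from a script. Its argument "series" is a list that holds one entry, the list of rows, each a list of 6 numbers: the shift along the tool's x, y, z in cm, then the turn, a rotation vector about the tool's x, y, z in rad. A call has 1 to 20 rows; each row shifts and turns the commanded pose from where the row before left it, along the tool's axes as they then stand; what a row does not reach is not made up. A row lasts 1/8 s, in which the tool goes at most 62.5 mm and 10.7 degrees, less where a joint would pass 70% of its speed; a pose out of reach is approached as far as the arm can. A call is refused whole if a number of a shift passes 6.25 or a number of a turn 0.188, either way. A call with a gripper value outside its range is refused whole. "grip" is the gripper's target within -1 to 1 (fully open at 1, half-way at 0, shut at -1), set as the call begins (left out, the last holds). The fingers move at their own pace and stop on an object; "squeeze" is the grip in N (left out, the last holds). Time passes only in rows, so rows that do not move let the fingers close. It gives the time, the measured TCP pose, the force, the opening and the grip force at its end, in the units of the state.
- manip.sense(): the state, without advancing time (a new reading comes with each control period).
- manip.capture(name): name is "scene" or "top" or "wrist"; returns the picture (420x560x3 uint8, red, green, blue); there is no depth.
- manip.camera_info(name): a dict with "intrinsics" (3x3 intrinsics, pixels), "D" ([k1, k2, p1, p2, k3] as OpenCV has them; the pictures are not rectified), "R" (3x3) and "t" (3): a world point X has camera coordinates R X + t; the wrist camera has in their place "hand_eye" (4x4, takes a point from camera to tool coordinates, whose origin is the TCP and whose axes are the flange's). Camera axes: x right, y down, z forward; pixel columns grow to the right and rows downward; lengths in m; the calibration is good to about 2 mm. A picture is of the moment at which its call begins: read the wrist's pose just before it. camera_info takes no time and is no camera call.
- manip.hand_in(): hands the job in; it is judged then, once.
The state is a dict: "time": time; "qpos": joint angles; "joint_velocities": joint speeds; "effort": joint torques, N m; "tool_pos": TCP position; "tool_rot": TCP orientation; "contact_force": force on the tool from outside, world axes, zero at the start; "ft_torque": the same for the moment, N m; "width": opening from 0.0 (shut) to 1.0 (fully open); "finger_force": force on a finger pad.
Only numpy, scipy, OpenCV 4.12 (cv2) and the standard library are available. Lean on these libraries where they do the work, as an engineer would, in place of code of your own. Each camera call takes 0.05 s, during which the arm holds its last target. There are 200 camera calls.

TASK

The small solvent cupboard's door stands ajar, held by its sprung child-safety hook. Reach down through the gap behind the door, gently press the hook until it clears the rail, draw the door past the rail and swing it well open (beyond 45 degrees), then let go so that the hook springs back up. Do not lean hard on the hook or wrench the door against it, and leave the spray can, jar and tape where they are.

Things in the scene. Friction and masses are not known exactly. Their poses are not given: they have to be found in the camera images.
- cupboard: Plywood cupboard on the bench, fixed, 180 mm deep (its x), 250 wide (its y), 215 high. Origin: centre of its underside; its front faces its own -x, 90 mm from the origin. Its top panel stops 45 mm short of the front. A wooden face frame 14 mm thick on the front carries rail, door and hook. NOMINAL heights above the bench: top rail 199 to 215 mm, door top edge 212.
- press_point (a point): Fixed on the cupboard: mid-gap between the ajar door's back and the top rail's front, over the hook's flat, at the flat's NOMINAL height, 195 mm. The front unit (frame, rail, door, hook together) sits on slotted screws: all of it is up to 13 mm higher or lower than nominal, unmeasured, so feel for it. Gap 36 mm along the cupboard's x, free along y, open from above. Axes as the cupboard's.
- hinge_line (a point): Fixed on the cupboard: on the door's upright hinge axis (left side, +y), in the plane of the shut door's back, at press_point's nominal height; press_point is 19 mm from it along the cupboard's -x and 170 mm along -y. Door 230 mm wide, 12 thick, 194 high; the hook's middle is 170 mm from the hinge. Axes as the cupboard's.
- door (a joint): Door angle in rad: 0 shut, grows as it opens towards the cupboard's -x, clockwise seen from above, up to 1.6. The hook holds it at about 0.22; it starts at about 0.2. Swings easily, stays where left. It can be pushed from behind by its back, above the hook (the top 17 mm). Small steel knob outside, 120 mm up.
- hook (a joint): White sprung hook on the door's back; how far it is pressed straight down, m: 0 at rest, rigid stop at 0.012. Starts to move at 3 N, then 0.7 N per mm: clears the rail from 0.008 (8.6 N), stop at 11.4 N, breaks above 18 N. Keep it pressed until the door is at 0.38 rad, then it may rise. Flat 46 mm wide, reaches 62 mm from the door, under the rail; 12 mm upright barb at its end, behind the rail.
- spray: Spray can, 64 mm across, 200 mm tall, orange cap, standing on the bench left of the cupboard. Origin: centre of its underside. Leave alone.
- jar: Glass jar with steel lid, 72 mm across, 110 mm tall, on the bench right of the cupboard. Origin: centre of its underside. Leave alone.
- tape: Roll of brown tape, 90 mm across, 48 mm tall, lying on the cupboard's top. Origin: centre of its underside. Leave alone.

How it is judged:
By the outcome, as a careful person would: the job done as asked, in the order asked, and still so for the second after the job is handed in, with the robot touching nothing.
It also fails if it takes over 42 s, if anything falls off the work surface, if the arm or the gripper's body presses on something with over 40 N, if the wrist force passes 120 N, or if a joint passes its speed limit or range.

## Working session

There is one attempt and no reset: what is moved stays moved. The work goes in short steps, Python scripts to look and compute and a tool call to move; the robot and the scene stay as the last step left them, time stands still between calls to the robot, and variables do not carry over. Pictures are saved under pics/ and viewed, at most 10 in all, crops included, and the job is handed in when it is done.

Besides the shell and the picture viewer there is one more tool, called after ">>>" by a JSON object that holds its "api" and its "payload", one argument or row to a line. carry_out: Moves the arm, as the interface text tells. Its arguments: {"type":"object","properties":{"series":{"type":"array","items":{"type":"array","items":{"type":"array","items":{"type":"number"}}}},"grip":{"type":"number"},"squeeze":{"type":"number"}},"required":["series"]}

```bash
mkdir -p pics; python3 - <<'E'
from rig import manip
import cv2,numpy as np
s=manip.sense();print(s)
for n in("scene","top"):
    cv2.imwrite(f"pics/{n}0.png",manip.capture(n)[...,::-1]);c=manip.camera_info(n);print(n,c)
print(manip.camera_info("wrist"))
E
```

```text
{'time': 0.0, 'qpos': array([66.97857629, 26.83430457, -0.66294288, 91.88161443,  0.34398027,
       61.38764369, -3.2252135 ]), 'joint_velocities': array([-0.00943342,  0.01381883,  0.05880649,  0.02202165, -0.01667294,
       -0.0084898 , -0.03970359]), 'effort': array([ 4.90427665e-04, -5.20563626e+01, -1.27280003e-02, -2.43747443e+01,
       -5.69096685e-02,  1.72572245e-02,  1.51098920e-04]), 'tool_pos': array([ 0.2279522 , -0.60808167,  0.21365454]), 'tool_rot': array([[ 9.36347600e-01,  3.51073502e-01, -7.53637305e-04],
       [ 3.51074282e-01, -9.36346234e-01,  1.60549547e-03],
       [-1.42018537e-04, -1.76788450e-03, -9.99998427e-01]]), 'contact_force': array([ 0.16423361, -0.44160547, -0.20515294]), 'ft_torque': array([ 0.03113627, -0.04024732,  0.01961765]), 'finger_force': 0.0, 'width': 1.003001209211197}
scene {'intrinsics': array([[512.89431421,   0.        , 280.29126858],
       [  0.        , 512.89431421, 209.84268079],
       [  0.        ,   0.        ,   1.        ]]), 'D': array([-0.07056567,  0.        ,  0.        ,  0.        ,  0.        ]), 'R': array([[ 0
[... 545 characters left out ...]
     [ 0.06450561, -0.01208813, -0.99784413]]), 't': array([0.05887753, 0.63421967, 0.9463793 ])}
{'intrinsics': array([[323.86336891,   0.        , 282.94746069],
       [  0.        , 323.86336891, 210.01393422],
       [  0.        ,   0.        ,   1.        ]]), 'D': array([-0.07138231,  0.        ,  0.        ,  0.        ,  0.        ]), 'hand_eye': array([[-8.55728676e-04, -9.60311827e-01, -2.78927343e-01,
         7.88595270e-02],
       [ 9.99999244e-01, -1.06808342e-03,  6.09352652e-04,
        -7.55476487e-05],
       [-8.83086230e-04, -2.78926611e-01,  9.60312015e-01,
        -1.68810063e-01],
       [ 0.00000000e+00,  0.00000000e+00,  0.00000000e+00,
         1.00000000e+00]])}
```

View pics/scene0.png

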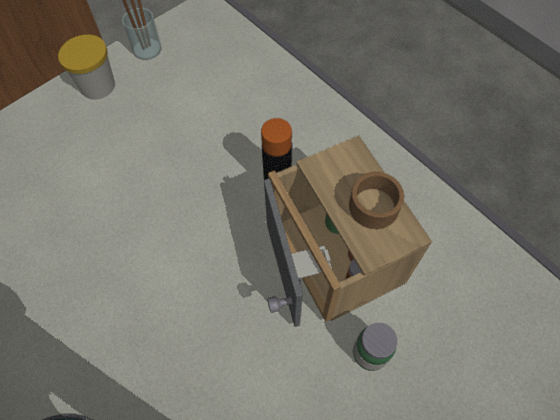

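View pics/top0.png

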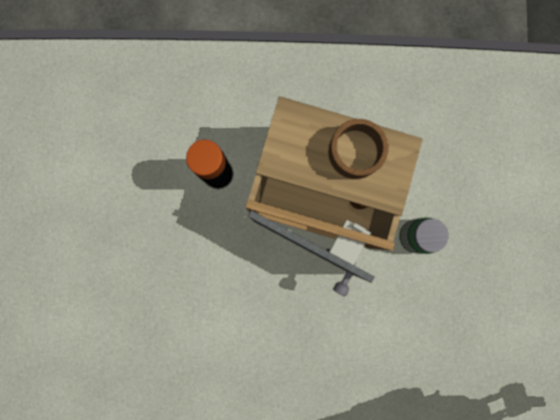

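The scene picture shows the door (dark, 268,185 to 297,322), rail, and white hook at about (305,262). The top view shows the panel corners at (278,97) and (421,138), the rail at (247,209)–(393,247), the hook at (350,243) and the door's top end at (372,279). Zooming next for exact corners.

```bash
python3 - <<'E'
import cv2,numpy as np
a=cv2.imread("pics/scene0.png")[130:330,250:450];b=cv2.imread("pics/top0.png")[90:300,240:440]
o=np.zeros((600,800,3),np.uint8)
o[:400,:400]=cv2.resize(a,(400,400),interpolation=cv2.INTER_CUBIC)
a=cv2.resize(a,(400,400),interpolation=cv2.INTER_CUBIC);b=cv2.resize(b,(400,420),interpolation=cv2.INTER_CUBIC)
o[:420,400:]=b
cv2.imwrite("pics/z.png",cv2.convertScaleAbs(o[:420],alpha=1.4,beta=20))
E
```

```text
(no output)
```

View pics/z.png

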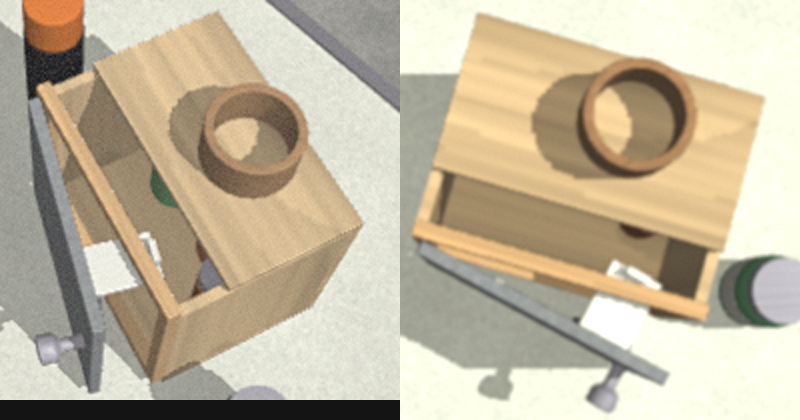

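The zoom shows the panel corners, rail ends, door end and hook flat clearly. Now I'll cast rays.

```bash
cat >h.py <<'E'
from rig import manip
import cv2,numpy as np
def ray(n,p):
    c=manip.camera_info(n);u=cv2.undistortPoints(np.array([[p]],float),c["intrinsics"],c["D"])[0,0]
    return -c["R"].T@c["t"], c["R"].T@np.array([*u,1])
def plane(n,p,z):
    o,d=ray(n,p);return o+d*(z-o[2])/d[2]
def tri(a,b):
    (o1,d1),(o2,d2)=ray("top",a),ray("scene",b)
    k=np.linalg.lstsq(np.c_[d1,-d2],o2-o1,rcond=None)[0]
    p,q=o1+k[0]*d1,o2+k[1]*d2;return (p+q)/2,np.linalg.norm(p-q)
T=lambda u,v:(240+(u-400)/2,90+v/2)
S=lambda u,v:(250+u/2,130+v/2)
E
python3 - <<'E'
from h import *
np.set_printoptions(precision=4,suppress=True)
P=[plane("top",T(*q),.215) for q in((477,14),(764,97),(722,248),(433,165))]
print(np.array(P))
bl,br,fr,fl=P
y=(bl-br)[:2]+(fl-fr)[:2];y/=np.linalg.norm(y);x=np.array([y[1],-y[0]])
print("x axis",x,np.degrees(np.arctan2(x[1],x[0])), np.linalg.norm(bl-br),np.linalg.norm(bl-fl))
# back to centre: panel spans x from -45 to +90
c=sum(p[:2] for p in P)/4-x*.0225
print("origin",c)
ob=c
W=lambda a,b:c+a*x+b*y
print("rail front mid",W(-.09-.014,0))
for n,a,b in(("railR",(707,318),(165,313)),("railL",(415,233),(38,90)),("door in",(668,375),(100,328)),("panel fr",(722,248),(232,289)),("panel br",(764,97),(362,226)),("panel bl",(477,14),(219,12))):
    p,e=tri(T(*a),S(*b));d=p[:2]-c;print(n,p,e,"cup:",d@x,d@y)
for q in((615,287),(583,325),(630,347),(655,285)):
    for z in(.195,):
        p=plane("top",T(*q),z);d=p[:2]-c;print("hook",d@x,d@y)
for q in((420,250),(662,384),(668,375)):
    p=plane("top",T(*q),.212);d=p[:2]-c;print("door",d@x,d@y)
for n,q,z in(("spray",(206,159),.2),("jar",(430,235),.11)):
    print(n,plane("top",q,z))
E
```

```text
[[ 0.8095  0.0855  0.215 ]
 [ 0.7463 -0.1545  0.215 ]
 [ 0.6197 -0.1195  0.215 ]
 [ 0.6823  0.1187  0.215 ]]
x axis [ 0.9671 -0.2546] -14.747580568248898 0.24826671649880672 0.13144885194784584
origin [ 0.6927 -0.0117]
rail front mid [0.5921 0.0148]
railR [ 0.5603 -0.1037  0.2241] 0.005055363407079117 cup: -0.1046066367140298 -0.12264915045068549
railL [0.6256 0.1329 0.2102] 0.0025206965048474965 cup: -0.10168978008823809 0.12277148840405186
door in [ 0.514  -0.0753  0.2136] 0.003447917661287624 cup: -0.15663004017093005 -0.106932439112469
panel fr [ 0.6201 -0.1214  0.2075] 0.00029804346576690297 cup: -0.042326296441646226 -0.12452292126986973
panel br [ 0.7473 -0.1565  0.2067] 0.0020166653462790627 cup: 0.0896528276781492 -0.1260734857492425
panel bl [0.8119 0.085  0.2101] 0.001972647900589513 cup: 0.09066078846671292 0.12387215424021968
hook -0.0969684964751845 -0.04932319319156612
hook -0.13475122979738446 -0.032095456583436384
hook -0.14159826921327634 -0.07478955857035201
hook -0.08612751337385548 -0.08119422371053327
door -0.11282676023220653 0.11436721766392538
door -0.16341395701370198 -0.10513449555201054
door -0.15505018014536437 -0.10792183887788247
spray [0.7054 0.2043 0.2   ]
jar [ 0.5884 -0.2024  0.11  ]
```

>>> {"api": "carry_out", "payload": {
  "series": [
    [[0,0,-2.2,0,0,0.18],[0,0,-2.2,0,0,0.18],[0,0,-2.2,0,0,0.18],[0,0,-2.2,0,0,0.18],[0.4,-2,0,0,0,0],[0.7,-4,0,0,0,0],[0.7,-4.5,0,0,0,0],[0.7,-4.5,0,0,0,0],[0.7,-4.5,0,0,0,0],[0.7,-4.5,0,0,0,0],[0.7,-4.5,0,0,0,0],[0.7,-4.5,0,0,0,0],[0.7,-4.5,0,0,0,0],[0.7,-4.5,0,0,0,0],[0.7,-4.5,0,0,0,0],[0.7,-4.5,0,0,0,0],[0.7,-4.5,0,0,0,0],[0.7,-4.5,0,0,0,0],[0.7,-4,0,0,0,0],[0.4,-2,0,0,0,0]]
  ],
  "grip": -1
}}

```text
time: 2.6
tool_pos: [0.5601, -0.0252, 0.3013]
tool_rot: [[0.938, -0.347, -0.002], [-0.347, -0.938, 0.001], [-0.002, 0.0, -1.0]]
contact_force: [-0.3, -1.2, -0.3]
width: 0.004
finger_force: 0.0
```

```bash
cat >>h.py <<'E'
c=np.array([.6927,-.0117]);cx=np.array([.9671,-.2546]);cy=np.array([.2546,.9671])
def st(a=-.122,b=-.055):
    s=manip.sense();R=s["tool_rot"];p=s["tool_pos"];d=p[:2]-c
    print("t",s["time"],"p",p,"cup",d@cx,d@cy,"relyaw(open+)",-np.arctan2(R[:2,0]@cy,R[:2,0]@cx),"F",s["contact_force"],"w",s["width"], "tilt",R[2])
    t=np.array([*(c+a*cx+b*cy),p[2]]);print("tool delta cm",100*R.T@(t-p))
np.set_printoptions(precision=4,suppress=True)
E
python3 - <<'E'
from h import *
st()
cv2.imwrite("pics/w1.png",manip.capture("wrist")[...,::-1])
E
```

```text
t 2.6 p [ 0.5601 -0.0252  0.3013] cup -0.1248289303266063 -0.04683191976104766 relyaw(open+) 0.09667627845572618 F [-0.3465 -1.1544 -0.3111] w 0.004339960727401237 tilt [-0.0023  0.     -1.    ]
tool delta cm [ 0.3592  0.7863 -0.0008]
```

View pics/w1.png

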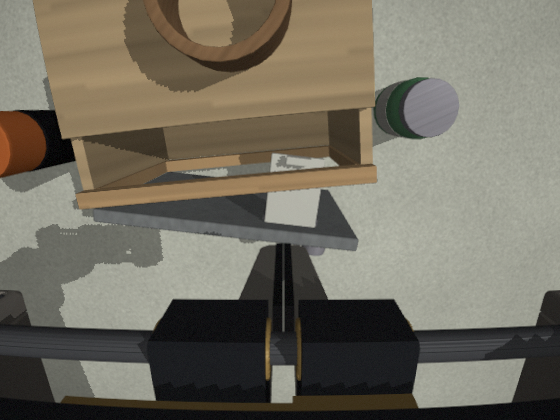

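The wrist view shows the hook flat at about (292,205) in the gap between rail front (row ~189) and door back edge (row ~228). The fingertips are at (285,243). Checking those numbers.

```bash
python3 - <<'E'
from h import *
s=manip.sense();R,p=s["tool_rot"],s["tool_pos"];w=manip.camera_info("wrist");H=w["hand_eye"]
for q,z in (((292,190),.212),((292,229),.212),((265,224),.195),((316,228),.195),((272,190),.195),((323,190),.195),((78,207),.212),((376,182),.212),((338,195),.212),((357,240),.212)):
    u=cv2.undistortPoints(np.array([[q]],float),w["intrinsics"],w["D"])[0,0]
    d=R@H[:3,:3]@np.array([*u,1]);o=p+R@H[:3,3]
    x=o+d*(z-o[2])/d[2];e=x[:2]-c;print(q,e@cx,e@cy)
E
```

```text
(292, 190) -0.10423370442873586 -0.05448064976724913
(292, 229) -0.13781576460502507 -0.05148522125772546
(265, 224) -0.13683333976078915 -0.027717731583557986
(316, 228) -0.14503987941781354 -0.07297966192513357
(272, 190) -0.10642441078856793 -0.037271977872093916
(323, 190) -0.11068627097564598 -0.0814399438560729
(78, 207) -0.10090140425614387 0.1285159749895788
(376, 182) -0.10409285505064364 -0.12323960789677348
(338, 195) -0.11202722884422503 -0.09170148651680923
(357, 240) -0.15320524977378766 -0.10605916672544649
```

>>> {"api": "carry_out", "payload": {
  "series": [
    [[0.18,0.4,0.8,0,0,0],[0.18,0.4,1.2,0,0,0],[0,0,1.6,0,0,0],[0,0,1.6,0,0,0],[0,0,1.2,0,0,0],[0,0,0.7,0,0,0],[0,0,0.4,0,0,0],[0,0,0,0,0,0],[0,0,0,0,0,0]]
  ]
}}

```text
time: 3.78
tool_pos: [0.5615, -0.0374, 0.228]
tool_rot: [[0.935, -0.353, 0.001], [-0.353, -0.935, -0.0], [0.001, -0.0, -1.0]]
contact_force: [0.0, -0.6, -0.7]
width: 0.008
finger_force: 0.0
```

```bash
python3 -c "
from h import *
st()"
```

```text
t 3.775 p [ 0.5615 -0.0374  0.228 ] cup -0.1203483239316234 -0.058278251280131387 relyaw(open+) 0.10381925739297854 F [ 0.0372 -0.6246 -0.7132] w 0.008179059472990708 tilt [ 0.0008 -0.0002 -1.    ]
tool delta cm [-0.1994 -0.3082 -0.0001]
```

>>> {"api": "carry_out", "payload": {
  "series": [
    [[-0.1,-0.1,0.2,0,0,0],[-0.1,-0.1,0.2,0,0,0],[0,-0.1,0.2,0,0,0],[0,0,0.2,0,0,0],[0,0,0.2,0,0,0],[0,0,0.2,0,0,0],[0,0,0.2,0,0,0],[0,0,0,0,0,0]]
  ]
}}

```text
time: 4.78
tool_pos: [0.5603, -0.0339, 0.2134]
tool_rot: [[0.935, -0.354, -0.0], [-0.354, -0.935, 0.0], [-0.0, 0.0, -1.0]]
contact_force: [0.3, 0.2, 0.1]
width: 0.006
finger_force: 0.0
```

>>> {"api": "carry_out", "payload": {
  "series": [
    [[0,0,0.15,0,0,0],[0,0,0.15,0,0,0],[0,0,0.15,0,0,0],[0,0,0.15,0,0,0],[0,0,0,0,0,0]]
  ]
}}

```text
time: 5.4
tool_pos: [0.5603, -0.0339, 0.2074]
tool_rot: [[0.935, -0.353, -0.0], [-0.353, -0.935, -0.0], [-0.0, 0.0, -1.0]]
contact_force: [-0.4, 0.4, -0.3]
width: 0.004
finger_force: 0.0
```

>>> {"api": "carry_out", "payload": {
  "series": [
    [[0,0,0.15,0,0,0],[0,0,0.15,0,0,0],[0,0,0.15,0,0,0],[0,0,0,0,0,0]]
  ]
}}

```text
time: 5.9
tool_pos: [0.5603, -0.0339, 0.2029]
tool_rot: [[0.935, -0.353, -0.0], [-0.353, -0.935, -0.0], [-0.0, 0.0, -1.0]]
contact_force: [0.2, 0.7, -0.0]
width: 0.004
finger_force: 0.0
```

>>> {"api": "carry_out", "payload": {
  "series": [
    [[0,0,0.15,0,0,0],[0,0,0.15,0,0,0],[0,0,0.15,0,0,0],[0,0,0,0,0,0]]
  ]
}}

```text
time: 6.4
tool_pos: [0.5603, -0.034, 0.1984]
tool_rot: [[0.935, -0.353, -0.0], [-0.353, -0.935, -0.0], [-0.0, 0.0, -1.0]]
contact_force: [0.8, -0.3, -1.0]
width: 0.008
finger_force: 0.0
```

>>> {"api": "carry_out", "payload": {
  "series": [
    [[0,0,0.15,0,0,0],[0,0,0.15,0,0,0],[0,0,0.15,0,0,0],[0,0,0,0,0,0]]
  ]
}}

```text
time: 6.9
tool_pos: [0.5607, -0.0341, 0.1944]
tool_rot: [[0.935, -0.354, 0.001], [-0.354, -0.935, -0.0], [0.001, 0.0, -1.0]]
contact_force: [-0.2, -0.7, 4.5]
width: 0.001
finger_force: 2.0
```

>>> {"api": "carry_out", "payload": {
  "series": [
    [[0,0,0.15,0,0,0],[0,0,0.15,0,0,0],[0,0,0.15,0,0,0],[0,0,0.15,0,0,0],[0,0,0,0,0,0]]
  ]
}}

```text
time: 7.52
tool_pos: [0.5609, -0.0342, 0.1888]
tool_rot: [[0.935, -0.354, 0.001], [-0.354, -0.935, -0.001], [0.001, 0.0, -1.0]]
contact_force: [-1.7, -1.1, 7.4]
width: 0.004
finger_force: 4.0
```

```bash
python3 -c "
from h import *
for i in range(6):
    manip.capture('wrist');print(manip.sense()['contact_force'])
st()"
```

```text
[-1.7585 -1.1715  7.3403]
[-0.4905 -0.2042  7.8987]
[-1.5675 -1.446   7.3695]
[-1.0514 -1.0941  7.615 ]
[-0.8328 -1.4391  7.7112]
[-0.8495 -1.2441  8.4117]
t 7.825 p [ 0.561  -0.0343  0.1889] cup -0.12163949428358405 -0.05535660033284607 relyaw(open+) 0.10398302166516706 F [-0.8495 -1.2441  8.4117] w 0.005903058615123431 tilt [ 0.0016  0.     -1.    ]
tool delta cm [-0.0408 -0.031  -0.0001]
```

>>> {"api": "carry_out", "payload": {
  "series": [
    [[0,0,0.11,0,0,0.03],[0,0,0.11,0,0,0.03],[0,0,0.11,0,0,0.04],[0,0,0,0,0,0],[0,0,0,0,0,0]]
  ]
}}

```text
time: 8.45
tool_pos: [0.5615, -0.0341, 0.1861]
tool_rot: [[0.895, -0.445, 0.003], [-0.445, -0.895, -0.0], [0.003, -0.001, -1.0]]
contact_force: [-0.8, -1.1, 10.1]
width: 0.002
finger_force: 4.9
```

```bash
python3 -c "
from h import *
F=[]
for i in range(6):
    manip.capture('wrist');F.append(manip.sense()['contact_force'])
print(np.mean(F,0));st()"
```

```text
[-0.6616 -0.9409  9.5997]
t 8.75 p [ 0.5615 -0.0341  0.1861] cup -0.12119619561469352 -0.05510079800911586 relyaw(open+) 0.20396030717837513 F [-0.9716 -0.818  10.1079] w -0.00029434517507551295 tilt [ 0.0027 -0.0008 -1.    ]
tool delta cm [-0.0819  0.0072 -0.0002]
```

>>> {"api": "carry_out", "payload": {
  "series": [
    [[-0.2,0,0.04,0,0,0],[-0.2,0,0,0,0,0],[-0.2,0,0,0,0,0],[-0.3,0,0,0,0,0.02],[-0.3,0,0,0,0,0.02],[0,0,0,0,0,0]]
  ]
}}

```text
time: 9.5
tool_pos: [0.5505, -0.0294, 0.1857]
tool_rot: [[0.877, -0.481, 0.002], [-0.481, -0.877, -0.001], [0.003, 0.0, -1.0]]
contact_force: [-2.0, -2.9, 10.7]
width: 0.004
finger_force: 5.0
```

```bash
python3 -c "
from h import *
F=[]
for i in range(3):
    im=manip.capture('wrist');F.append(manip.sense()['contact_force'])
cv2.imwrite('pics/w2.png',im[...,::-1])
print(np.mean(F,0));st()"
```

```text
[-1.4683 -2.5147 10.0393]
t 9.65 p [ 0.5506 -0.0294  0.1857] cup -0.13295969053394238 -0.053291415103888344 relyaw(open+) 0.2445048321599163 F [-1.347  -2.2937 10.1451] w 0.0025459700472313996 tilt [ 0.0026 -0.0001 -1.    ]
tool delta cm [ 1.1036 -0.0987  0.0029]
```

View pics/w2.png

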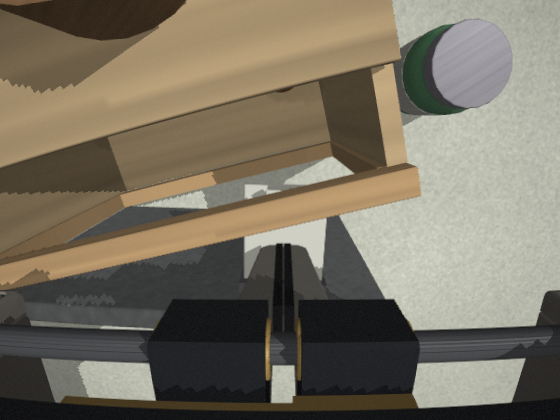

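The wrist view shows the fingers centred on the white flat (285,245) with the barb still behind the rail at (258,190). Forces are gentle, so I'll continue the arc.

>>> {"api": "carry_out", "payload": {
  "series": [
    [[-0.5,0.02,0,0,0,0.03],[-0.5,0.02,0,0,0,0.03],[-0.5,0.02,0,0,0,0.03],[0,0,0,0,0,0]]
  ]
}}

```text
time: 10.15
tool_pos: [0.5368, -0.0224, 0.1856]
tool_rot: [[0.83, -0.558, 0.002], [-0.558, -0.83, -0.002], [0.002, 0.0, -1.0]]
contact_force: [-1.8, -2.8, 10.4]
width: 0.003
finger_force: 5.1
```

```bash
python3 -c "
from h import *
st()"
```

```text
t 10.15 p [ 0.5368 -0.0224  0.1856] cup -0.14801678608269453 -0.05001791582546998 relyaw(open+) 0.33459512952393977 F [-1.7872 -2.8255 10.4398] w 0.0032930589521644013 tilt [ 0.0022  0.0004 -1.    ]
tool delta cm [ 2.6199 -0.3828  0.0055]
```

>>> {"api": "carry_out", "payload": {
  "series": [
    [[-0.5,0.02,0,0,0,0.03],[-0.6,0.02,0,0,0,0.035],[-0.6,0.02,0,0,0,0.035],[-0.6,0.02,0,0,0,0.035],[-0.6,0.02,0,0,0,0.035],[0,0,0,0,0,0]]
  ]
}}

```text
time: 10.9
tool_pos: [0.5126, -0.0056, 0.1852]
tool_rot: [[0.723, -0.69, -0.0], [-0.69, -0.723, -0.002], [0.001, 0.001, -1.0]]
contact_force: [-2.6, -4.2, 10.2]
width: 0.009
finger_force: 5.2
```

```bash
python3 -c "
from h import *
st()
cv2.imwrite('pics/s3.png',np.hstack([manip.capture('top')[100:320,200:420],manip.capture('wrist')[100:320,150:450]])[...,::-1])"
```

```text
t 10.9 p [ 0.5126 -0.0056  0.1852] cup -0.17573305615258464 -0.03993069857203996 relyaw(open+) 0.5046404718165055 F [-2.6146 -4.1623 10.2111] w 0.00866074707592407 tilt [ 0.0012  0.0014 -1.    ]
tool delta cm [ 5.431  -1.2777  0.0046]
```

View pics/s3.png

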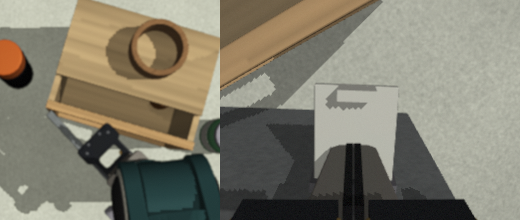

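The hook and barb (inset 355,90) are fully clear of the rail at about 0.5 rad. I'll swing further with the hook still lightly pressed.

>>> {"api": "carry_out", "payload": {
  "series": [
    [[-0.6,0.02,0,0,0,0.035],[-0.68,0.025,0,0,0,0.04],[-0.68,0.025,0,0,0,0.04],[-0.68,0.025,0,0,0,0.04],[-0.68,0.025,0,0,0,0.04],[-0.68,0.025,0,0,0,0.04],[-0.68,0.025,0,0,0,0.04],[-0.68,0.025,0,0,0,0.04],[-0.68,0.025,0,0,0,0.04],[-0.68,0.025,0,0,0,0.04],[-0.68,0.025,0,0,0,0.04],[-0.5,0.02,0,0,0,0.03],[-0.3,0.01,0,0,0,0.02],[0,0,0,0,0,0]]
  ]
}}

```text
time: 12.75
tool_pos: [0.4635, 0.0613, 0.1844]
tool_rot: [[0.319, -0.948, -0.004], [-0.948, -0.319, -0.001], [-0.0, 0.004, -1.0]]
contact_force: [-6.6, -2.5, 11.1]
width: 0.002
finger_force: 5.5
```

```bash
python3 -c "
from h import *
st();print(manip.sense()['qpos'])"
```

```text
t 12.75 p [0.4635 0.0613 0.1844] cup -0.2402142036931162 0.012206082052055566 relyaw(open+) 0.9882035290956694 F [-6.6225 -2.5185 11.0592] w 0.0021396927560020608 tilt [-0.0001  0.0043 -1.    ]
tool delta cm [12.1152 -6.172  -0.0278]
[ -31.242    11.4115   22.1475  119.3367   -5.5086   50.4484 -167.3279]
```

>>> {"api": "carry_out", "payload": {
  "series": [
    [[0.05,0,-0.2,0,0,0],[0.1,0,-0.3,0,0,0],[0.1,0,-0.4,0,0,0],[0.1,0,-0.5,0,0,0],[0,0,-0.8,0,0,0],[0,0,-1.2,0,0,0],[0,0,-2,0,0,0],[0,0,-3,0,0,0],[0,0,-3,0,0,0],[0,0,-2,0,0,0],[0,0,0,0,0,0],[0,0,0,0,0,0]]
  ]
}}

```text
time: 14.25
tool_pos: [0.4665, 0.0593, 0.3093]
tool_rot: [[0.322, -0.947, 0.001], [-0.947, -0.322, -0.002], [0.002, -0.0, -1.0]]
contact_force: [0.3, 1.0, -0.4]
width: 0.004
finger_force: 0.0
```

```bash
python3 -c "
from h import *
st();print(manip.sense()['qpos'])
cv2.imwrite('pics/s4.png',np.hstack([manip.capture('scene')[100:400,180:460],manip.capture('wrist')])[:300,...,::-1][:,:800])"
```

```text
t 14.25 p [0.4665 0.0593 0.3093] cup -0.23683471258021316 0.011076269903481943 relyaw(open+) 0.9860574034999415 F [ 0.3024  0.954  -0.3526] w 0.003990518799684762 tilt [ 0.0018 -0.0004 -1.    ]
tool delta cm [11.8476 -5.9266  0.023 ]
[ -76.3662    2.8522   69.1596  112.3255   -2.8004   66.6432 -167.3672]Traceback (most recent call last):
  File "<string>", line 4, in <module>
    cv2.imwrite('pics/s4.png',np.hstack([manip.capture('scene')[100:400,180:460],manip.capture('wrist')])[:300,...,::-1][:,:800])
                              ~~~~~~~~~^^^^^^^^^^^^^^^^^^^^^^^^^^^^^^^^^^^^^^^^^^^^^^^^^^^^^^^^^^^^^^^^^^
    return _nx.concatenate(arrs, 1, dtype=dtype, casting=casting)
           ~~~~~~~~~~~~~~~^^^^^^^^^^^^^^^^^^^^^^^^^^^^^^^^^^^^^^^
ValueError: all the input array dimensions except for the concatenation axis must match exactly, but along dimension 0, the array at index 0 has size 300 and the array at index 1 has size 420
```

```bash
python3 -c "
from h import *
cv2.imwrite('pics/s4.png',np.hstack([manip.capture('scene')[:,160:460],manip.capture('wrist')[:,80:]])[...,::-1][:,:800])"
```

```text
(no output)
```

View pics/s4.png

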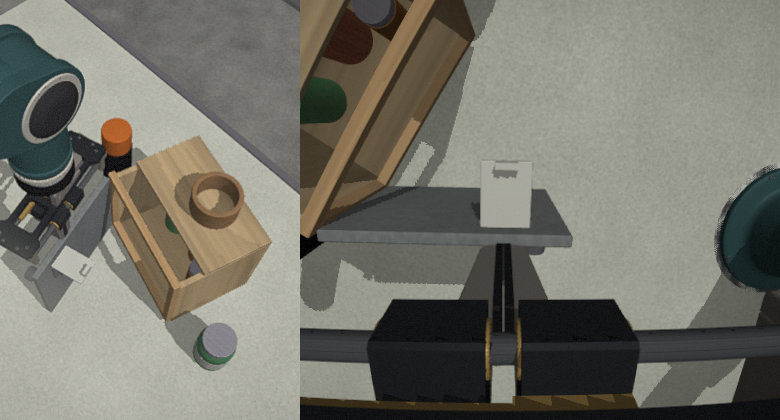

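The door is open about 56°, parallel to the tool. The hook is free, the can, jar and tape have not moved, and the robot is clear. Handing in.

```bash
python3 -c "
from rig import manip
print(manip.hand_in())"
```

```text
the job is handed in; nothing more can be done
None
```

The job is handed in: I pressed the hook to about 10 N and it cleared the rail. The door swung to about 56° and was let go with the hook free, the can, jar and tape untouched and the arm clear, in under 15 s; the hand-in returned no verdict.

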